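Lock the third-hand forceps on a wall box, shut its stiff cover, unlock

TASK

The grey wall box stands with its mounting ear between the open jaws of the locking forceps on the third-hand stand. First push the forceps' movable ring towards the fixed ring until the ratchet teeth hold the ear firmly by themselves, without crushing the ear; with the box held so, push the stiff orange cover gently but fully shut. Then press the movable ring down off the teeth and let it out, so that the jaws stand fully open again, and leave the box standing in its place and the flux bottle, tip cleaner and screwdriver undisturbed.

Things in the scene. Friction and masses are not known exactly. Their poses are not given: they have to be found in the camera images.
- stand: Third-hand stand, fixed to the bench: dark base 110x86x12 mm, short post clamping one half of a 200 mm steel locking forceps (hemostat) that lies level 45 mm up. Origin on the bench below the forceps' pivot; x points along the forceps to the jaws, z up. Fixed jaw: red rubber face at y=0, tip at x=64 mm. Highest part: black thumb nut at x=-55, y=10 mm, top 64 mm up.
- moving_jaw: Movable half of the forceps, turning on a vertical pin at the pivot (its origin, 45 mm up). Its x runs along its red rubber jaw face: 0.44 rad to the stand's x when fully open, 0 when empty jaws are shut. Its jaw is on the stand's +y side, its handle crosses to -y. A spring opens it (1.5 N at the ring). Once the jaws bite, the springy handle gives about 2 N per mm at the ring.
- ring (a point): Centre of the movable finger ring (31 mm over all, bar 6 mm thick, level, 45 mm up). In the stand's frame x=-101, y=-67 mm when open (a stop); locked, x=-114, y=-30 to -48. Pushed to +y it shuts the jaws; they bite on the ear after 17 to 32 mm, by how deep it stands, and only teeth passed after that give grip. About 15 N on the ring is a firm hold; above 17 N the ear may be crushed.
- teeth (a point): Ratchet, just before the rings: a rack on each handle, 10 teeth, 3 mm apart at the ring. Closing, each tooth is felt as a rise of about 4 N, then a drop; the handle stays at the last tooth passed. The teeth hook vertically: the movable ring pressed down 3 mm or more (5 to 9 N; stop at 7 mm) frees them and it springs out; if it sticks under the finger, lead it gently outward (-y) while down.
- fixed_ring (a point): Centre of the fixed finger ring, same size, on the clamped handle at x=-120, y=+18 mm in the stand's frame, 45 mm above the bench.
- box: Grey plastic wall box standing loose on its long edge, about 0.35 kg: 100 mm long (x), 40 mm wide (y), 60 mm high, 65 with the rails of the cover. Origin: centre of its underside. Its x is about the stand's x. At its -x end, flush with its -y face, is the mounting ear. Unless clamped, it slides away under the push that the cover needs.
- ear (a point): Middle of the ear's free end, 45 mm above the bench. The ear is a plastic lug 8 mm thick (along the box's y), 40 mm long, 12 to 56 mm above the bench; it stands between the open jaws, its end 28 to 52 mm from the pivot.
- cover (a joint): Orange cover sliding along the box's x on its top: metres open, 0 = fully shut against its stop, at most 0.034. It shuts towards the box's +x, away from the forceps. Stiff: it needs about 5 N all the way, then stops hard; its catches break if pushed with more than 20 N.
- lip (a point): The cover's raised push lip: middle of the top edge of its outer (-x) face, the face to push towards +x. Lip 33 mm wide along y, 6 mm thick, top 72 mm above the bench, 9 mm above the cover plate.
- flux: Bystander: amber flux bottle, 36 mm across, 70 mm high, loose; origin at the centre of its underside.
- tip_cleaner: Bystander: black tip-cleaner pot with brass wool, 72 mm across, 45 mm high, loose; origin at the centre of its underside.
- driver: Bystander: screwdriver, 150 mm long, lying on the bench along its x, loose; origin under its middle.
Things that resemble listed ones, but are neither listed nor needed, are in the scene too. Several things have the shape of the box; the one meant has the colours described above.

How it is judged (in metres and radians):
On the way, in this order (a step that is already met when the one before it is completed fails the run):
1. the ratchet alone holds the ear: the jaw presses on the box with more than 10 N while the fingers touch nothing, the cover still more than 12 mm open (contact force between moving_jaw and box above 10 N and contact force between the fingers and anything else below 0.2 N and value of joint cover above 0.012 m), for 0.3 s.
2. the cover is fully shut (within 1.5 mm) while the forceps still hold the ear with more than 5 N (value of joint cover below 0.0015 m and contact force between moving_jaw and box above 5 N), for 0.2 s.
At the end, for the whole second after the job is handed in: the jaws stand open (more than 0.40 rad of their 0.44 rad) and do not press on the box, the cover is shut within 1.5 mm, and the box stands upright (within 0.05 rad) and still, within 20 mm of where it started (angle between the x axis of moving_jaw and the x axis of stand, either way round above 0.4 rad and contact force between moving_jaw and box below 0.5 N and value of joint cover below 0.0015 m and distance of box from where it was at the start of the episode below 0.02 m and angle between box's own z axis and vertical below 0.05 rad and linear speed of box below 0.01 m/s); the robot touches nothing.
It fails at once if the ear is crushed: the movable jaw presses on the box with more than 50 N (contact force between moving_jaw and box above 50 N).
It fails at once if the fingers push the box or its cover with more than 20 N (contact force between the fingers and box above 20 N).
It fails at once if the fingers force the movable half of the forceps with more than 25 N (contact force between the fingers and moving_jaw above 25 N).
It fails at once if a bystander is moved by more than 15 mm (distance of any of flux, tip_cleaner, driver from where it was at the start of the episode above 0.015 m).
It also fails if it takes over 51 s, if anything falls off the work surface, if the arm or the gripper's body presses on something with over 40 N, if the wrist force passes 120 N, or if a joint passes its speed limit or range.

ROBOT

A 6-joint arm with a two-finger parallel gripper is mounted at the origin on the work surface. World frame = base frame: x ahead of the robot, y to its left, z up, the work surface at z = 0. Lengths are in mm, angles in rad, forces in N, time in s.
With the tool pointing down it reaches from about 350 to 850 mm from the base axis. Payload 8.1 kg.
Tool frame: the origin (TCP) lies midway between the tips of the shut fingers; the grasp point (between the pads) lies 19 mm behind it; z points along the fingers, y is the line along which they close (so a half turn about z gives the same grasp; the last joint's range is limited). The gripper opens to 93 mm and grips with 3 to 60 N. Pads are 15 mm wide; open, the fingers measure 128 mm over their backs; the gripper's body (75 mm by 188 mm) begins 65 mm behind the grasp point.
Start: joints at [-1.374, 0.13, 1.488, -0, 1.523, -0.085], TCP at [166.871, -576.333, 218.635] pointing down, gripper open.
Joint ranges: [-2.96, 2.96], [-0.89, 2.26], [0.02, 2.5], [-1.34, 4.48], [0, 2.73], [-2.66, 2.66]. Speed limits (rad/s): [2.39, 2.39, 2.79, 3.14, 3.14, 3.14].

INTERFACE

Orientations are given as a unit quaternion [w, x, y, z].
In Python, from cell import ctrl gives the robot as it stands. The module is installed in compiled form; this text tells all that it offers.
- The arm moves only by the tool send_rows, never from a script. Its argument "plan" is a list that holds one entry, the list of rows, each a list of 7 numbers: the shift along the world's x, y, z in cm, then the turn, a rotation vector about the world's x, y, z in rad, then the gripper's target within -1 to 1 (shut at 1, half-way at 0, fully open at -1). A call has 1 to 8 rows; each row is the pose to reach, as a shift and turn from the pose commanded when the call began; what a row does not reach only later rows make up. A row lasts 1/8 s, in which the tool goes at most 62.5 mm and 10.7 degrees, less where a joint would pass 70% of its speed; a pose out of reach is approached as far as the arm can. A call with a gripper value outside its range is refused whole. The fingers move at their own pace and stop on an object; the grip force is fixed at half the most. Time passes only in rows, so rows that repeat a pose let the fingers close. It gives the time, the measured TCP pose, the force, the opening and the grip force at its end, in the units of the state.
- ctrl.sense(): the state, without advancing time (a new reading comes with each control period).
- ctrl.read_camera(name): name is "side" or "top" or "wrist"; returns a dict with "image" (384x512x3 uint8, blue, green, red), "K" (3x3 intrinsics, pixels), "k1" (the pictures are not rectified: a ray, as slopes to the right and down, at radius r is drawn at 1 + k1 r^2 times it, then the intrinsics apply), "R" (3x3) and "t" (3): a world point X has camera coordinates R X + t; the wrist camera has in their place "mount" (4x4, takes a point from camera to tool coordinates, whose origin is the TCP and whose axes are the flange's). Camera axes: x right, y down, z forward; pixel columns grow to the right and rows downward; lengths in mm; the calibration is good to about 2 mm. A picture is of the moment at which its call begins: read the wrist's pose just before it. There is no depth.
- ctrl.sign_off(): hands the job in; it is judged then, once.
The state is a dict: "time_s": time; "qpos": joint angles; "dq": joint speeds; "tau": joint torques, N m; "ee_pos": TCP position; "tcp_rot": TCP orientation; "ft_force": force on the tool from outside, world axes, zero at the start; "moment": the same for the moment, N m; "finger_gap": finger opening in mm; "grip_force": force on a finger pad.
Only numpy, scipy, OpenCV 4.12 (cv2) and the standard library are available. Lean on these libraries where they do the work, as an engineer would, in place of code of your own. Each camera call takes 0.05 s, during which the arm holds its last target. There are 200 camera calls.

## Working session

There is one attempt and no reset: what is moved stays moved. The work goes in short steps, Python scripts to look and compute and a tool call to move; the robot and the scene stay as the last step left them, time stands still between calls to the robot, and variables do not carry over. Pictures are saved under pics/ and viewed, at most 10 in all, crops included, and the job is handed in when it is done.

Besides the shell and the picture viewer there is one more tool, called after ">>>" by a JSON object that holds its "api" and its "payload", one argument or row to a line. send_rows: Moves the arm, as the interface text tells. Its arguments: {"type":"object","properties":{"plan":{"type":"array","items":{"type":"array","items":{"type":"array","items":{"type":"number"}}}}},"required":["plan"]}

```bash
mkdir -p pics; python3 - <<'E'
from cell import ctrl
import cv2,pickle
s=ctrl.sense();print(s)
for n in("side","top","wrist"):
    d=ctrl.read_camera(n);pickle.dump((d,s),open(f"pics/{n}0.pkl","wb"));cv2.imwrite(f"pics/{n}0.png",d["image"])
    print(n,{k:v for k,v in d.items() if k!="image"})
E
```

```text
{'time_s': 0.0, 'qpos': array([-1.37440031e+00,  1.31169898e-01,  1.48926314e+00,  5.12877718e-06,
        1.52298881e+00, -8.53878137e-02]), 'dq': array([-0.0017021 ,  0.00111472,  0.0001413 ,  0.00089685, -0.00136292,
        0.00199945]), 'tau': array([-2.17404981e-03, -5.59844255e+01, -4.91764784e+01,  7.64400093e-02,
        3.51790572e-02, -1.57385034e-04]), 'ee_pos': array([ 166.76210704, -575.77499336,  217.59109182]), 'tcp_rot': array([-9.13332070e-04,  9.90090745e-01,  1.40426065e-01, -4.81805015e-05]), 'ft_force': array([ 0.51694792, -0.59275014,  0.21258566]), 'moment': array([-0.04440979, -0.02884687, -0.02061649]), 'grip_force': 0.0, 'finger_gap': 92.82355748198297}
side {'K': array([[394.20777582,   0.        , 261.83509509],
       [  0.        , 394.20777582, 192.10127189],
       [  0.        ,   0.        ,   1.        ]]), 'k1': -0.06875181276185212, 'R': array([[-0.86895983, -0.49487207, -0.00323414],
       [-0.36010002,  0.63676559, -0.68180463],
       [ 0.33946546, -0.59129622, -0.73152716]]), 't': array([458.13598553, 171.1355831 , 897.90255568])}
top {'K': 
[... 237 characters left out ...]
     [-0.99511508,  0.02575511, -0.09530298],
       [ 0.09561021,  0.01097062, -0.99535839]]), 't': array([ 103.56864879,  463.69608263, 1093.69053373])}
wrist {'K': array([[341.84940826,   0.        , 258.78201232],
       [  0.        , 341.84940826, 192.98718139],
       [  0.        ,   0.        ,   1.        ]]), 'k1': -0.09834817332615238, 'mount': array([[-3.19316742e-04, -9.58897045e-01, -2.83754041e-01,
         7.81260163e+01],
       [ 9.99999835e-01, -1.70820692e-04, -5.48070550e-04,
        -1.23785855e-02],
       [ 4.77072169e-04, -2.83754169e-01,  9.58896941e-01,
        -1.66020667e+02],
       [ 0.00000000e+00,  0.00000000e+00,  0.00000000e+00,
         1.00000000e+00]])}
```

View pics/top0.png

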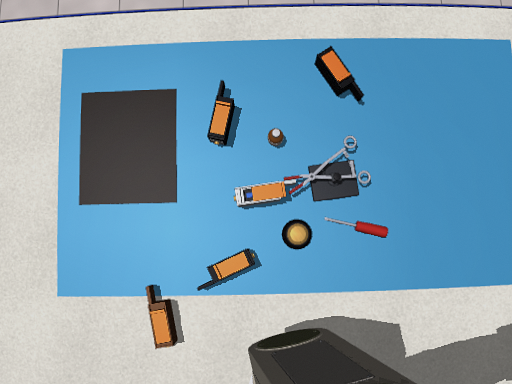

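View pics/side0.png

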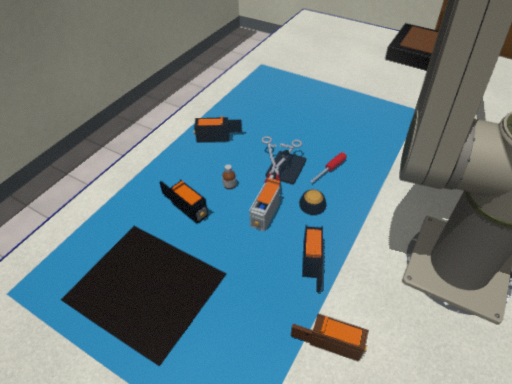

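The top view shows the pivot at about (312,178), the movable ring at (350,143), the fixed ring at (364,178), the grey box at (262,192), the flux bottle at (277,136), the cleaner at (297,234) and the driver at (360,227). The side view agrees. So stand x is roughly world +y and stand y roughly world −x.

```bash
cat > h.py <<'E'
import numpy as np,cv2,pickle
from scipy.spatial.transform import Rotation as Ro
from cell import ctrl
def rays(d,s,px):
    p=cv2.undistortPoints(np.array(px,float).reshape(-1,1,2),d["K"],np.array([d["k1"],0,0,0,0.])).reshape(-1,2)
    v=np.c_[p,np.ones(len(p))]
    if "mount" in d:
        q=s["tcp_rot"];R=Ro.from_quat([q[1],q[2],q[3],q[0]]).as_matrix();M=d["mount"]
        return R@M[:3,3]+s["ee_pos"],v@(R@M[:3,:3]).T
    return -d["R"].T@d["t"],v@d["R"]
def plane(d,s,px,z):
    o,v=rays(d,s,px);return o+v*((z-o[2])/v[:,2])[:,None]
def tri(a,b):  # two (o,v)
    A=[];B=[]
    for o,v in(a,b):
        v=v/np.linalg.norm(v);P=np.eye(3)-np.outer(v,v);A.append(P);B.append(P@o)
    x=np.linalg.solve(A[0]+A[1],B[0]+B[1]);return x,[np.linalg.norm(P@x-b) for P,b in zip(A,B)]
def snap(n,name):
    s=ctrl.sense();d=ctrl.read_camera(n);pickle.dump((d,s),open(f"pics/{name}.pkl","wb"));cv2.imwrite(f"pics/{name}.png",d["image"]);return d,s
def load(name):return pickle.load(open(f"pics/{name}.pkl","rb"))
E
python3 - <<'E'
from h import *
np.set_printoptions(precision=1,suppress=True)
d,s=load("top0")
for n,p,z in[("pivot",(312,178),45),("mring",(350,143),45),("fring",(364,178),45),("box",(262,192),65),("flux",(277,130),70),("clean",(297,234),45),("driver",(357,227),10)]:print(n,plane(d,s,[p],z))
E
```

```text
pivot [[504.1 -40.9  45. ]]
mring [[ 583.5 -132.1   45. ]]
fring [[ 501.2 -160.6   45. ]]
box [[472.8  74.2  65. ]]
flux [[612.1  36.7  70. ]]
clean [[377.5  -2.5  45. ]]
driver [[ 390.5 -146.4   10. ]]
```

>>> {"api": "send_rows", "payload": {
  "plan": [
    [[6, 6, 0, 0, 0, 0, 1], [11, 12, 0, 0, 0, 0, 1], [16, 18, 0, 0, 0, 0, 1], [20, 24, 0, 0, 0, 0, 1], [24, 30, 0, 0, 0, 0, 1], [28, 36, 0, 0, 0, 0, 1], [31, 42, 0, 0, 0, -0.16, 1], [33, 47, 0, 0, 0, -0.16, 1]]
  ]
}}

```text
time_s: 1.15
ee_pos: [460.8, -175.5, 218.5]
tcp_rot: [0.0, 0.998, 0.06, 0.0]
ft_force: [0.8, -0.3, -0.5]
finger_gap: 17.6
grip_force: 0.0
```

>>> {"api": "send_rows", "payload": {
  "plan": [
    [[0, 0, 0, 0, 0, 0, 1], [0, 0, 0, 0, 0, 0, 1]]
  ]
}}

```text
time_s: 1.4
ee_pos: [459.9, -177.5, 218.4]
tcp_rot: [0.0, 0.998, 0.062, -0.0]
ft_force: [-0.6, 0.9, -0.7]
finger_gap: 1.3
grip_force: 0.0
```

```bash
python3 - <<'E'
from h import *
d,s=snap("wrist","w1");print(s["ee_pos"],s["tcp_rot"],s["ft_force"],s["finger_gap"],s["time_s"])
E
```

```text
[ 459.86391023 -177.46190157  218.41920692] [ 1.51927079e-04  9.98106625e-01  6.15063413e-02 -3.35121796e-04] [-0.59245401  0.91822789 -0.65839226] 1.2899761802199097 1.4
```

>>> {"api": "send_rows", "payload": {
  "plan": [
    [[0, 5, 0, 0, 0, 0, 1], [0, 10, 0, 0, 0, 0, 1], [0, 13, 0, 0, 0, 0, 1], [0, 13, 0, 0, 0, 0, 1]]
  ]
}}

```text
time_s: 1.95
ee_pos: [459.9, -47.5, 218.6]
tcp_rot: [0.0, 0.998, 0.061, 0.0]
ft_force: [0.1, -0.1, -0.4]
finger_gap: 0.6
grip_force: 0.0
```

```bash
python3 - <<'E'
from h import *
d,s=snap("wrist","w2");print(s["ee_pos"],s["tcp_rot"],s["ft_force"],s["finger_gap"],s["time_s"])
E
```

```text
[459.87075046 -47.4923641  218.63850826] [2.74308160e-05 9.98141154e-01 6.09445164e-02 3.81000699e-05] [ 0.09834563 -0.0725548  -0.40482977] 0.6065191794609126 1.95
```

View pics/w1.png

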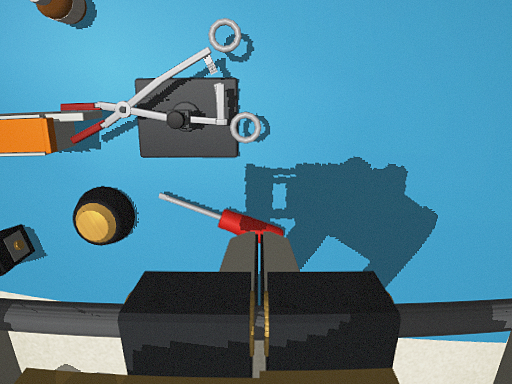

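View pics/w2.png

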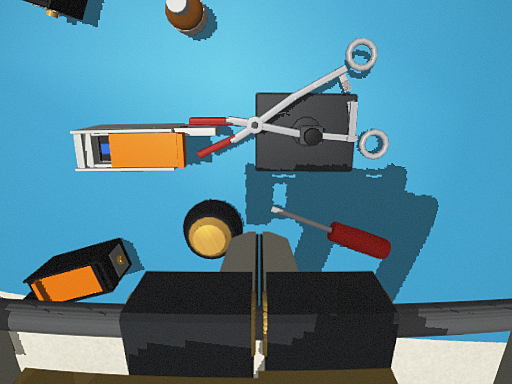

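The wrist views show the movable ring at w1 (224,36) / w2 (361,55), the fixed ring at (245,127) / (373,144), the pivot at (122,109) / (255,125), and the orange cover's ear-side edge at about w1 x=53 / w2 x=184.

```bash
python3 - <<'E'
from h import *
np.set_printoptions(precision=1,suppress=True)
D={n:load(n) for n in("w1","w2")}
g={"mring":((224,36),(361,55)),"fring":((245,127),(373,144)),"pivot":((122,109),(255,125))}
for k,(a,b) in g.items():
    P=[]
    for n,p in zip(("w1","w2"),(a,b)):
        im=D[n][0]["image"];r=26
        y0=max(0,p[1]-r);x0=p[0]-r;c=cv2.cvtColor(im[y0:p[1]+r,x0:p[0]+r],cv2.COLOR_BGR2GRAY);c=cv2.resize(c,None,fx=4,fy=4,interpolation=cv2.INTER_CUBIC)
        q=p
        if k!="pivot":
            h=cv2.HoughCircles(c,cv2.HOUGH_GRADIENT,1.5,200,param1=100,param2=20,minRadius=34,maxRadius=84)
            if h is not None:q=(x0+h[0,0,0]/4-.4,y0+h[0,0,1]/4-.4);print(h[0,0]/4)
        P.append(q)
    a=[rays(*D[n],[q]) for n,q in zip(("w1","w2"),P)]
    print(k,P,tri(*[(o,v[0]) for o,v in a]))
w=[]
for n,b in(("w1",(0,100,130,175)),("w2",(60,110,270,185))):
    im=D[n][0]["image"][b[1]:b[3],b[0]:b[2]];w.append(cv2.resize(im,None,fx=3.8,fy=3.8,interpolation=cv2.INTER_CUBIC))
    hsv=cv2.cvtColor(im,cv2.COLOR_BGR2HSV);m=cv2.inRange(hsv,(5,150,120),(20,255,255))
    c=max(cv2.findContours(m,0,2)[0],key=cv2.contourArea);print(n,cv2.boxPoints(cv2.minAreaRect(c))+b[:2])
W=np.zeros((w[0].shape[0]+w[1].shape[0],800,3),np.uint8);W[:w[0].shape[0],:w[0].shape[1]]=w[0];W[w[0].shape[0]:,:w[1].shape[1]]=w[1];cv2.imwrite("pics/c1.png",W)
E
```

```text
[26.8 27.6 15.4]
[26.4 24.9 15.8]
mring [(np.float32(224.4125), np.float32(37.1625)), (np.float32(361.0375), np.float32(53.5375))] (array([ 585.1, -129.8,   44.1]), [np.float64(1.1520886257080156), np.float64(1.1520886257080099)])
[26.4 25.7 15.4]
[26.4 26.1 14.1]
fring [(np.float32(245.0375), np.float32(126.2875)), (np.float32(373.0375), np.float32(143.6625))] (array([ 503.3, -158.4,   43.9]), [np.float64(0.3780077955832682), np.float64(0.3780077955832689)])
pivot [(122, 109), (255, 125)] (array([507.1, -38. ,  50.9]), [np.float64(0.22993379819283735), np.float64(0.2299337981928367)])
w1 [[ -0. 118.]
 [ 50. 118.]
 [ 50. 152.]
 [  0. 152.]]
w2 [[107.9 133.1]
 [183.4 131.8]
 [184.  167. ]
 [108.5 168.3]]
```

View pics/c1.png

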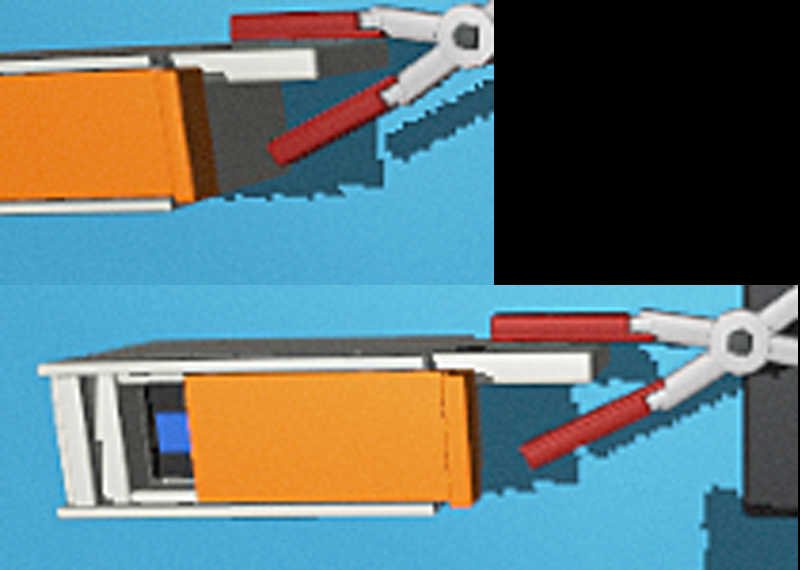

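```bash
python3 - <<'E'
from h import *
np.set_printoptions(precision=3,suppress=True)
D={n:load(n) for n in("w1","w2")}
f=lambda x,y:(x/3.8-.4,100+y/3.8-.4)
g=lambda x,y:(60+x/3.8-.4,110+(y-285)/3.8-.4)
for k,a,b in[("liptop",f(178,68),g(466,372)),("lipbot",f(194,203),g(474,505)),("earA",f(318,47),g(592,352)),("earB",f(318,78),g(590,383)),("fjawtip",f(232,38),g(492,340)),("fjawtipB",f(232,15),g(492,316))]:
    r=[rays(*D[n],[q]) for n,q in zip(("w1","w2"),(a,b))];x,e=tri(*[(o,v[0]) for o,v in r]);print(k,x,e[0])
# stand frame from pivot+fring
pv=np.array([507.1,-38.]);
d=pv-np.array([503.3,-158.4]);th=np.arctan2(d[1],d[0])-np.arctan2(-18,120);print("len",np.hypot(*d),121.3,"th",th)
R=np.array([[np.cos(th),-np.sin(th)],[np.sin(th),np.cos(th)]])
print("open mring pred",pv+R@[-101,-67],"locked",pv+R@[-114,-40])
E
```

```text
liptop [494.261  27.256  71.688] 0.020026707899064845
lipbot [461.67   22.857  73.52 ] 0.5289305535772175
earA [500.746  -0.601  54.388] 0.17791984104593386
earB [492.941  -0.856  54.895] 0.14552713159135164
fjawtip [500.254  25.81   49.223] 0.17800414793580083
fjawtipB [506.135  26.508  47.884] 0.12009933950564415
len 120.4599518512273 121.3 th 1.6881352860808847
open mring pred [ 585.463 -130.462] locked [ 560.171 -146.533]
```

Everything checks out: the measured ring heights are about 44 mm, the pivot–ring lengths agree with the text, and the open ring is within 1 mm of its prediction. Next, the fingers go down outside the movable ring.

>>> {"api": "send_rows", "payload": {
  "plan": [
    [[6, -3, 0, 0, 0, 0, 1], [11, -5.5, 0, 0, 0, 0, 1], [16, -8, 0, 0, 0, 0, 1], [16, -8, -6, 0, 0, 0, 1], [16, -8, -12, 0, 0, 0, 1], [16, -8, -17, 0, 0, 0, 1], [16, -8, -18.6, 0, 0, 0, 1], [16, -8, -18.6, 0, 0, 0, 1]]
  ]
}}

```text
time_s: 3.0
ee_pos: [619.5, -128.8, 32.2]
tcp_rot: [-0.0, 0.998, 0.06, -0.001]
ft_force: [0.6, -0.1, 0.9]
finger_gap: 0.7
grip_force: 0.0
```

>>> {"api": "send_rows", "payload": {
  "plan": [
    [[0, 0, 0, 0, 0, 0, 1], [0, 0, 0, 0, 0, 0, 1]]
  ]
}}

```text
time_s: 3.25
ee_pos: [622.1, -128.0, 35.6]
tcp_rot: [0.001, 0.998, 0.061, 0.002]
ft_force: [0.2, -0.3, -0.7]
finger_gap: 0.6
grip_force: 0.0
```

```bash
python3 - <<'E'
from h import *
np.set_printoptions(precision=2,suppress=True)
d,s=snap("wrist","w3");print(s["ee_pos"],s["tcp_rot"],s["ft_force"],s["time_s"])
pv=np.array([507.1,-38.]);th=1.688;off=23*np.array([.993,.117])
r0=np.array([585.3,-130.3])-pv
for p in range(0,44,4):
    a=-p/121.2;c,sn=np.cos(a),np.sin(a)
    print(p,pv+np.array([[c,-sn],[sn,c]])@r0+off)
E
```

```text
[ 622.14 -128.01   35.59] [0.   1.   0.06 0.  ] [ 0.17 -0.32 -0.75] 3.25
0 [ 608.14 -127.61]
4 [ 605.05 -130.14]
8 [ 601.88 -132.57]
12 [ 598.63 -134.89]
16 [ 595.31 -137.1 ]
20 [ 591.91 -139.2 ]
24 [ 588.45 -141.19]
28 [ 584.93 -143.06]
32 [ 581.34 -144.82]
36 [ 577.7  -146.45]
40 [ 574.01 -147.97]
```

View pics/w3.png

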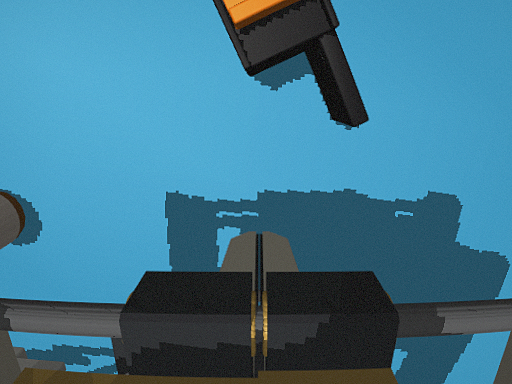

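>>> {"api": "send_rows", "payload": {
  "plan": [
    [[-0.7, 0, 0, 0, 0, 0, 1], [-1.2, -0.05, 0, 0, 0, 0, 1], [-1.4, -0.2, 0, 0, 0, 0, 1], [-1.6, -0.35, 0, 0, 0, 0, 1], [-1.8, -0.5, 0, 0, 0, 0, 1], [-2.0, -0.65, 0, 0, 0, 0, 1], [-2.15, -0.75, 0, 0, 0, 0, 1], [-2.3, -0.85, 0, 0, 0, 0, 1]]
  ]
}}

```text
time_s: 4.3
ee_pos: [597.4, -135.7, 32.7]
tcp_rot: [-0.0, 0.998, 0.061, 0.0]
ft_force: [6.7, 0.6, -1.3]
finger_gap: 0.7
grip_force: 3.4
```

>>> {"api": "send_rows", "payload": {
  "plan": [
    [[-0.1, -0.06, 0, 0, 0, 0, 1], [-0.2, -0.12, 0, 0, 0, 0, 1], [-0.2, -0.12, 0, 0, 0, 0, 1]]
  ]
}}

```text
time_s: 4.68
ee_pos: [596.1, -136.7, 32.9]
tcp_rot: [-0.0, 0.998, 0.061, 0.001]
ft_force: [7.7, 0.0, -2.2]
finger_gap: 0.8
grip_force: 3.6
```

>>> {"api": "send_rows", "payload": {
  "plan": [
    [[-0.09, -0.05, 0, 0, 0, 0, 1], [-0.09, -0.05, 0, 0, 0, 0, 1]]
  ]
}}

```text
time_s: 4.92
ee_pos: [594.8, -137.3, 32.8]
tcp_rot: [-0.0, 0.998, 0.061, 0.001]
ft_force: [6.0, 0.3, -1.7]
finger_gap: 0.4
grip_force: 2.9
```

>>> {"api": "send_rows", "payload": {
  "plan": [
    [[-0.09, -0.05, 0, 0, 0, 0, 1], [-0.09, -0.05, 0, 0, 0, 0, 1]]
  ]
}}

```text
time_s: 5.18
ee_pos: [594.0, -137.8, 32.8]
tcp_rot: [-0.0, 0.998, 0.061, 0.001]
ft_force: [5.9, -0.1, -2.3]
finger_gap: 0.5
grip_force: 3.2
```

>>> {"api": "send_rows", "payload": {
  "plan": [
    [[-0.09, -0.05, 0, 0, 0, 0, 1], [-0.09, -0.05, 0, 0, 0, 0, 1]]
  ]
}}

```text
time_s: 5.42
ee_pos: [592.5, -138.4, 32.7]
tcp_rot: [-0.0, 0.998, 0.061, 0.0]
ft_force: [4.5, -1.3, 0.0]
finger_gap: 0.2
grip_force: 1.8
```

>>> {"api": "send_rows", "payload": {
  "plan": [
    [[-0.09, -0.05, 0, 0, 0, 0, 1], [-0.09, -0.05, 0, 0, 0, 0, 1]]
  ]
}}

```text
time_s: 5.68
ee_pos: [591.9, -138.9, 32.8]
tcp_rot: [-0.0, 0.998, 0.061, 0.0]
ft_force: [6.1, 0.9, -0.7]
finger_gap: 0.6
grip_force: 2.8
```

>>> {"api": "send_rows", "payload": {
  "plan": [
    [[-0.09, -0.05, 0, 0, 0, 0, 1], [-0.09, -0.05, 0, 0, 0, 0, 1]]
  ]
}}

```text
time_s: 5.92
ee_pos: [591.2, -139.3, 32.8]
tcp_rot: [-0.0, 0.998, 0.061, 0.001]
ft_force: [5.7, 0.8, -0.0]
finger_gap: 0.5
grip_force: 3.3
```

>>> {"api": "send_rows", "payload": {
  "plan": [
    [[-0.09, -0.05, 0, 0, 0, 0, 1], [-0.09, -0.05, 0, 0, 0, 0, 1]]
  ]
}}

```text
time_s: 6.18
ee_pos: [589.7, -140.0, 32.6]
tcp_rot: [-0.0, 0.998, 0.061, -0.0]
ft_force: [4.1, -0.8, 0.7]
finger_gap: 0.3
grip_force: 1.9
```

>>> {"api": "send_rows", "payload": {
  "plan": [
    [[-0.09, -0.05, 0, 0, 0, 0, 1], [-0.09, -0.05, 0, 0, 0, 0, 1]]
  ]
}}

```text
time_s: 6.42
ee_pos: [589.1, -140.4, 32.7]
tcp_rot: [-0.0, 0.998, 0.061, 0.0]
ft_force: [5.2, 0.6, -1.0]
finger_gap: 0.4
grip_force: 2.8
```

>>> {"api": "send_rows", "payload": {
  "plan": [
    [[-0.09, -0.05, 0, 0, 0, 0, 1], [-0.09, -0.05, 0, 0, 0, 0, 1]]
  ]
}}

```text
time_s: 6.68
ee_pos: [588.5, -140.9, 32.8]
tcp_rot: [-0.0, 0.998, 0.061, 0.001]
ft_force: [7.0, 0.6, -1.9]
finger_gap: 0.4
grip_force: 3.3
```

>>> {"api": "send_rows", "payload": {
  "plan": [
    [[-0.09, -0.05, 0, 0, 0, 0, 1], [-0.09, -0.05, 0, 0, 0, 0, 1]]
  ]
}}

```text
time_s: 6.92
ee_pos: [586.9, -141.6, 32.6]
tcp_rot: [-0.0, 0.998, 0.061, -0.0]
ft_force: [4.6, -1.1, 0.1]
finger_gap: 0.8
grip_force: 2.0
```

>>> {"api": "send_rows", "payload": {
  "plan": [
    [[-0.09, -0.05, 0, 0, 0, 0, 1], [-0.09, -0.05, 0, 0, 0, 0, 1]]
  ]
}}

```text
time_s: 7.18
ee_pos: [586.4, -142.0, 32.7]
tcp_rot: [-0.0, 0.998, 0.061, 0.0]
ft_force: [6.0, -0.1, 0.2]
finger_gap: 0.5
grip_force: 2.8
```

>>> {"api": "send_rows", "payload": {
  "plan": [
    [[-0.09, -0.05, 0, 0, 0, 0, 1], [-0.09, -0.05, 0, 0, 0, 0, 1]]
  ]
}}

```text
time_s: 7.42
ee_pos: [585.6, -142.4, 32.7]
tcp_rot: [-0.0, 0.998, 0.061, 0.0]
ft_force: [5.9, 0.7, -1.5]
finger_gap: 0.2
grip_force: 3.1
```

>>> {"api": "send_rows", "payload": {
  "plan": [
    [[-0.09, -0.05, 0, 0, 0, 0, 1], [-0.09, -0.05, 0, 0, 0, 0, 1]]
  ]
}}

```text
time_s: 7.68
ee_pos: [584.2, -143.1, 32.6]
tcp_rot: [0.0, 0.998, 0.061, -0.0]
ft_force: [3.1, 0.7, -0.3]
finger_gap: 0.4
grip_force: 2.1
```

>>> {"api": "send_rows", "payload": {
  "plan": [
    [[-0.09, -0.05, 0, 0, 0, 0, 1], [-0.09, -0.05, 0, 0, 0, 0, 1]]
  ]
}}

```text
time_s: 7.92
ee_pos: [583.8, -143.4, 32.7]
tcp_rot: [-0.0, 0.998, 0.061, 0.0]
ft_force: [6.0, 1.3, -1.4]
finger_gap: 0.3
grip_force: 3.2
```

>>> {"api": "send_rows", "payload": {
  "plan": [
    [[-0.09, -0.04, 0, 0, 0, 0, 1], [-0.09, -0.04, 0, 0, 0, 0, 1]]
  ]
}}

```text
time_s: 8.18
ee_pos: [583.3, -143.7, 32.8]
tcp_rot: [-0.0, 0.998, 0.061, 0.001]
ft_force: [8.3, 0.9, -1.9]
finger_gap: 0.5
grip_force: 4.0
```

>>> {"api": "send_rows", "payload": {
  "plan": [
    [[-0.09, -0.04, 0, 0, 0, 0, 1], [-0.09, -0.04, 0, 0, 0, 0, 1]]
  ]
}}

```text
time_s: 8.43
ee_pos: [582.7, -144.1, 33.0]
tcp_rot: [-0.0, 0.998, 0.061, 0.001]
ft_force: [8.4, 1.6, -3.2]
finger_gap: 0.2
grip_force: 4.5
```

>>> {"api": "send_rows", "payload": {
  "plan": [
    [[-0.09, -0.04, 0, 0, 0, 0, 1], [-0.09, -0.04, 0, 0, 0, 0, 1]]
  ]
}}

```text
time_s: 8.68
ee_pos: [581.5, -144.7, 33.0]
tcp_rot: [0.0, 0.998, 0.061, 0.001]
ft_force: [8.2, -0.0, -1.5]
finger_gap: 0.4
grip_force: 3.7
```

The bite began near x≈584, and the force after this tooth is about 4–5 N above the free level. One more tooth should give a ring load of about 10 N.

>>> {"api": "send_rows", "payload": {
  "plan": [
    [[-0.09, -0.04, 0, 0, 0, 0, 1], [-0.09, -0.04, 0, 0, 0, 0, 1]]
  ]
}}

```text
time_s: 8.93
ee_pos: [581.2, -144.9, 33.1]
tcp_rot: [0.0, 0.998, 0.061, 0.001]
ft_force: [9.5, 1.1, -2.1]
finger_gap: 0.9
grip_force: 4.9
```

>>> {"api": "send_rows", "payload": {
  "plan": [
    [[-0.09, -0.04, 0, 0, 0, 0, 1], [-0.09, -0.04, 0, 0, 0, 0, 1]]
  ]
}}

```text
time_s: 9.18
ee_pos: [580.6, -145.3, 33.2]
tcp_rot: [0.0, 0.998, 0.061, 0.002]
ft_force: [11.8, 1.6, -2.4]
finger_gap: 0.5
grip_force: 5.5
```

>>> {"api": "send_rows", "payload": {
  "plan": [
    [[-0.09, -0.04, 0, 0, 0, 0, 1], [-0.09, -0.04, 0, 0, 0, 0, 1]]
  ]
}}

```text
time_s: 9.43
ee_pos: [579.9, -145.7, 33.3]
tcp_rot: [0.0, 0.998, 0.061, 0.002]
ft_force: [12.2, 0.9, -2.8]
finger_gap: 0.7
grip_force: 5.9
```

>>> {"api": "send_rows", "payload": {
  "plan": [
    [[-0.09, -0.04, 0, 0, 0, 0, 1], [-0.09, -0.04, 0, 0, 0, 0, 1]]
  ]
}}

```text
time_s: 9.68
ee_pos: [579.2, -146.1, 33.3]
tcp_rot: [0.0, 0.998, 0.061, 0.002]
ft_force: [11.7, 0.1, -3.6]
finger_gap: 0.5
grip_force: 6.2
```

>>> {"api": "send_rows", "payload": {
  "plan": [
    [[-0.06, -0.03, 0, 0, 0, 0, 1], [-0.06, -0.03, 0, 0, 0, 0, 1]]
  ]
}}

```text
time_s: 9.93
ee_pos: [578.4, -146.5, 33.8]
tcp_rot: [0.0, 0.998, 0.061, 0.002]
ft_force: [9.6, 2.1, 0.4]
finger_gap: 0.6
grip_force: 4.9
```

>>> {"api": "send_rows", "payload": {
  "plan": [
    [[-0.03, -0.01, 0, 0, 0, 0, 1], [-0.03, -0.01, 0, 0, 0, 0, 1]]
  ]
}}

```text
time_s: 10.18
ee_pos: [578.2, -146.6, 33.8]
tcp_rot: [0.0, 0.998, 0.061, 0.002]
ft_force: [9.4, 0.8, 0.6]
finger_gap: 0.4
grip_force: 5.2
```

>>> {"api": "send_rows", "payload": {
  "plan": [
    [[-0.03, -0.01, 0, 0, 0, 0, 1], [-0.03, -0.01, 0, 0, 0, 0, 1]]
  ]
}}

```text
time_s: 10.42
ee_pos: [578.1, -146.7, 33.9]
tcp_rot: [0.0, 0.998, 0.061, 0.002]
ft_force: [11.6, 1.8, -0.1]
finger_gap: 0.5
grip_force: 5.6
```

Now I back off, lift, and go to a point behind and above the lip.

>>> {"api": "send_rows", "payload": {
  "plan": [
    [[1.5, 0.2, 0, 0, 0, 0, 1], [3, 0.4, 0, 0, 0, 0, 1], [3, 0.4, 5, 0, 0, 0, 1], [1, 2.4, 10, 0, 0, 0, 1], [-2.5, 6, 13, 0, 0, 0, 1], [-6, 10, 13, 0, 0, 0, 1], [-9.2, 13.7, 11, 0, 0, 0, 1], [-9.2, 13.7, 8.8, 0, 0, 0, 1]]
  ]
}}

```text
time_s: 11.42
ee_pos: [480.9, -7.7, 119.6]
tcp_rot: [-0.0, 0.998, 0.062, -0.001]
ft_force: [0.8, -1.0, 0.2]
finger_gap: 0.1
grip_force: 0.0
```

>>> {"api": "send_rows", "payload": {
  "plan": [
    [[0, 0, 0, 0, 0, 0, 1], [0, 0, 0, 0, 0, 0, 1]]
  ]
}}

```text
time_s: 11.68
ee_pos: [484.0, -10.2, 121.2]
tcp_rot: [0.0, 0.998, 0.061, -0.0]
ft_force: [-0.2, -0.5, 0.1]
finger_gap: 0.5
grip_force: 0.0
```

```bash
python3 - <<'E'
from h import *
d,s=snap("wrist","w4");t,_=snap("top","t4");print(s["ee_pos"],s["ft_force"],s["time_s"])
a=cv2.resize(t["image"][120:230,220:390],None,fx=3,fy=3);b=d["image"]
W=np.zeros((b.shape[0],512+288,3),np.uint8);W[:,:512]=b;a=cv2.resize(t["image"][125:225,230:374],None,fx=2,fy=2);W[:200,512:]=a;cv2.imwrite("pics/c4.png",W)
E
```

```text
[483.99151654 -10.24433643 121.16223262] [-0.24953174 -0.50374229  0.12429067] 11.675
```

View pics/c4.png

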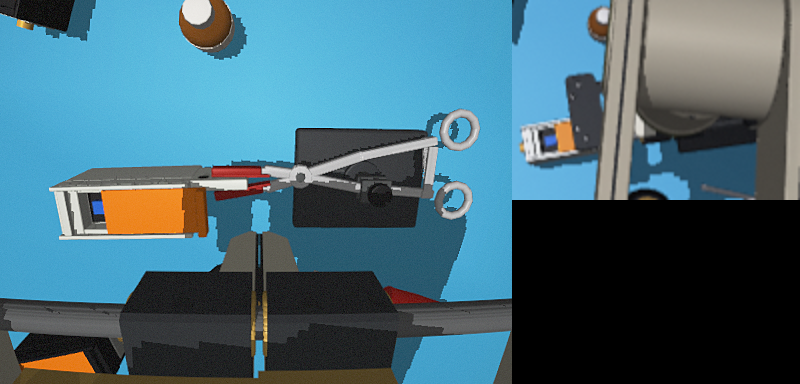

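The forceps are locked on the ear, with the rings at (460,128) and (455,200). The cover is still open, and its lip's outer edge is near x≈207, y 188–236. I'll compute the lip's place.

```bash
python3 - <<'E'
from h import *
d,s=load("w4")
hsv=cv2.cvtColor(d["image"][150:260,60:230],cv2.COLOR_BGR2HSV);m=cv2.inRange(hsv,(5,150,60),(20,255,255))
c=max(cv2.findContours(m,0,2)[0],key=cv2.contourArea);bb=cv2.boxPoints(cv2.minAreaRect(c))+[60,150];print(bb)
print(plane(d,s,[(206,188),(208,236),(199,189)],72))
E
```

```text
[[100.76346588 190.03673172]
 [206.07650757 186.90861893]
 [207.53244019 235.92478943]
 [102.21939087 239.05290222]]
[[497.51484846  26.21160397  72.        ]
 [463.6197048   22.27483916  72.        ]
 [496.27929628  30.74231786  72.        ]]
```

>>> {"api": "send_rows", "payload": {
  "plan": [
    [[-0.2, 0, -3, 0, 0, 0, 1], [-0.3, 0, -5, 0, 0, 0, 1], [-0.3, 0, -5.4, 0, 0, 0, 1], [-0.3, 0, -5.4, 0, 0, 0, 1], [-0.35, 0.4, -5.4, 0, 0, 0, 1], [-0.4, 0.8, -5.4, 0, 0, 0, 1], [-0.45, 1.1, -5.4, 0, 0, 0, 1], [-0.5, 1.4, -5.4, 0, 0, 0, 1]]
  ]
}}

```text
time_s: 12.78
ee_pos: [479.0, 4.5, 66.8]
tcp_rot: [0.0, 0.998, 0.061, 0.0]
ft_force: [0.2, 0.1, -0.3]
finger_gap: 0.4
grip_force: 0.0
```

>>> {"api": "send_rows", "payload": {
  "plan": [
    [[-0.02, 0.2, 0, 0, 0, 0, 1], [-0.05, 0.4, 0, 0, 0, 0, 1], [-0.08, 0.6, 0, 0, 0, 0, 1]]
  ]
}}

```text
time_s: 13.15
ee_pos: [478.1, 10.3, 66.6]
tcp_rot: [-0.0, 0.998, 0.061, -0.0]
ft_force: [-0.0, 0.2, 0.2]
finger_gap: 0.3
grip_force: 0.0
```

>>> {"api": "send_rows", "payload": {
  "plan": [
    [[-0.02, 0.2, 0, 0, 0, 0, 1], [-0.05, 0.4, 0, 0, 0, 0, 1], [-0.08, 0.6, 0, 0, 0, 0, 1]]
  ]
}}

```text
time_s: 13.52
ee_pos: [477.5, 15.6, 66.8]
tcp_rot: [0.001, 0.998, 0.061, 0.0]
ft_force: [-0.3, -4.3, 1.4]
finger_gap: 0.4
grip_force: 2.0
```

>>> {"api": "send_rows", "payload": {
  "plan": [
    [[-0.02, 0.15, 0, 0, 0, 0, 1], [-0.04, 0.3, 0, 0, 0, 0, 1], [-0.06, 0.45, 0, 0, 0, 0, 1]]
  ]
}}

```text
time_s: 13.9
ee_pos: [476.8, 20.6, 66.7]
tcp_rot: [0.0, 0.998, 0.061, 0.0]
ft_force: [-0.0, -4.4, 1.9]
finger_gap: 0.4
grip_force: 2.2
```

>>> {"api": "send_rows", "payload": {
  "plan": [
    [[-0.02, 0.15, 0, 0, 0, 0, 1], [-0.04, 0.3, 0, 0, 0, 0, 1], [-0.06, 0.4, 0, 0, 0, 0, 1]]
  ]
}}

```text
time_s: 14.28
ee_pos: [476.2, 24.8, 66.7]
tcp_rot: [0.0, 0.998, 0.061, 0.0]
ft_force: [0.0, -4.6, 1.7]
finger_gap: 0.5
grip_force: 2.3
```

>>> {"api": "send_rows", "payload": {
  "plan": [
    [[-0.01, 0.12, 0, 0, 0, 0, 1], [-0.03, 0.24, 0, 0, 0, 0, 1]]
  ]
}}

```text
time_s: 14.52
ee_pos: [475.9, 27.1, 66.7]
tcp_rot: [0.0, 0.998, 0.061, 0.0]
ft_force: [-0.5, -4.5, 1.9]
finger_gap: 0.5
grip_force: 2.4
```

>>> {"api": "send_rows", "payload": {
  "plan": [
    [[-0.01, 0.12, 0, 0, 0, 0, 1], [-0.03, 0.24, 0, 0, 0, 0, 1]]
  ]
}}

```text
time_s: 14.78
ee_pos: [475.5, 29.6, 66.7]
tcp_rot: [-0.0, 0.998, 0.061, 0.0]
ft_force: [-0.4, -4.4, 2.6]
finger_gap: 0.3
grip_force: 2.5
```

>>> {"api": "send_rows", "payload": {
  "plan": [
    [[-0.01, 0.1, 0, 0, 0, 0, 1], [-0.03, 0.2, 0, 0, 0, 0, 1]]
  ]
}}

```text
time_s: 15.02
ee_pos: [475.2, 31.5, 66.6]
tcp_rot: [-0.0, 0.998, 0.061, -0.0]
ft_force: [-0.1, -3.5, 2.3]
finger_gap: 0.3
grip_force: 2.6
```

>>> {"api": "send_rows", "payload": {
  "plan": [
    [[-0.01, 0.1, 0, 0, 0, 0, 1], [-0.03, 0.2, 0, 0, 0, 0, 1]]
  ]
}}

```text
time_s: 15.28
ee_pos: [474.9, 33.5, 66.6]
tcp_rot: [0.0, 0.998, 0.061, -0.0]
ft_force: [-0.3, -3.7, 2.6]
finger_gap: 0.5
grip_force: 2.6
```

>>> {"api": "send_rows", "payload": {
  "plan": [
    [[-0.01, 0.1, 0, 0, 0, 0, 1], [-0.03, 0.2, 0, 0, 0, 0, 1]]
  ]
}}

```text
time_s: 15.52
ee_pos: [474.6, 35.5, 66.6]
tcp_rot: [-0.0, 0.998, 0.061, 0.0]
ft_force: [-0.4, -4.1, 3.6]
finger_gap: 0.4
grip_force: 2.6
```

>>> {"api": "send_rows", "payload": {
  "plan": [
    [[-0.01, 0.1, 0, 0, 0, 0, 1], [-0.03, 0.2, 0, 0, 0, 0, 1]]
  ]
}}

```text
time_s: 15.78
ee_pos: [474.3, 37.5, 66.6]
tcp_rot: [-0.0, 0.998, 0.061, 0.0]
ft_force: [-0.3, -5.0, 3.4]
finger_gap: 0.4
grip_force: 2.6
```

>>> {"api": "send_rows", "payload": {
  "plan": [
    [[-0.01, 0.1, 0, 0, 0, 0, 1], [-0.03, 0.2, 0, 0, 0, 0, 1]]
  ]
}}

```text
time_s: 16.02
ee_pos: [474.0, 39.5, 66.6]
tcp_rot: [0.0, 0.998, 0.061, 0.0]
ft_force: [0.8, -4.7, 2.6]
finger_gap: 0.4
grip_force: 2.6
```

```bash
python3 - <<'E'
from h import *
d,s=snap("wrist","w5")
E
```

```text
(no output)
```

View pics/w5.png

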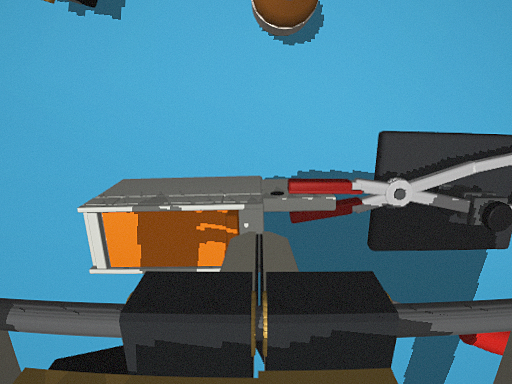

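The cover's left edge, near x≈102, is almost at the end rail, and the ear is still in the jaws (its end at about (335,203), pivot (399,193)). I continue in small steps.

>>> {"api": "send_rows", "payload": {
  "plan": [
    [[-0.01, 0.1, 0, 0, 0, 0, 1], [-0.02, 0.17, 0, 0, 0, 0, 1]]
  ]
}}

```text
time_s: 16.32
ee_pos: [473.8, 41.2, 66.6]
tcp_rot: [0.0, 0.998, 0.061, -0.0]
ft_force: [-0.4, -4.9, 3.4]
finger_gap: 0.3
grip_force: 2.9
```

>>> {"api": "send_rows", "payload": {
  "plan": [
    [[-0.01, 0.07, 0, 0, 0, 0, 1], [-0.02, 0.14, 0, 0, 0, 0, 1]]
  ]
}}

```text
time_s: 16.58
ee_pos: [473.9, 41.6, 66.8]
tcp_rot: [0.001, 0.998, 0.061, 0.0]
ft_force: [0.3, -11.3, 2.7]
finger_gap: 0.8
grip_force: 4.9
```

>>> {"api": "send_rows", "payload": {
  "plan": [
    [[0, 0.02, 0, 0, 0, 0, 1], [0, 0.02, 0, 0, 0, 0, 1], [0, 0.02, 0, 0, 0, 0, 1]]
  ]
}}

```text
time_s: 16.95
ee_pos: [473.9, 41.6, 66.8]
tcp_rot: [0.001, 0.998, 0.061, 0.0]
ft_force: [1.4, -10.0, 3.0]
finger_gap: 0.3
grip_force: 4.6
```

>>> {"api": "send_rows", "payload": {
  "plan": [
    [[0.05, -0.6, 0, 0, 0, 0, 1], [0.1, -1.5, 1, 0, 0, 0, 1], [0.1, -1.5, 5, 0, 0, 0, 1], [1, -5, 9, 0, 0, 0, 1], [3, -9, 10, 0, 0, 0, 1], [5, -12, 10, 0, 0, 0, 1], [5, -12, 10, 0, 0, 0, 1], [5, -12, 10, 0, 0, 0, 1]]
  ]
}}

```text
time_s: 17.95
ee_pos: [523.1, -76.8, 166.5]
tcp_rot: [-0.0, 0.998, 0.061, -0.0]
ft_force: [-1.4, -0.8, 0.3]
finger_gap: 0.4
grip_force: 0.0
```

```bash
python3 - <<'E'
from h import *
d,s=snap("wrist","w6");print(s["ee_pos"],s["ft_force"],s["time_s"])
E
```

```text
[523.10774481 -76.8233701  166.50113624] [-1.35785361 -0.79186354  0.30717698] 17.95
```

View pics/w6.png

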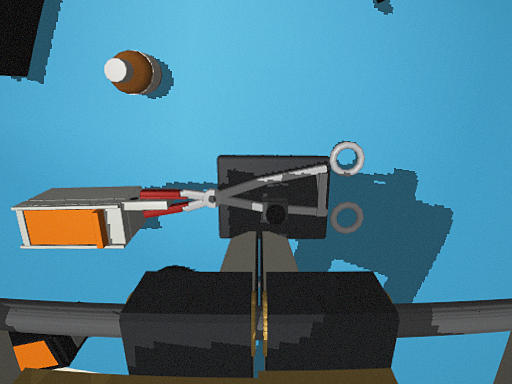

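The cover is shut, with the lip at x≈105 inboard of the end rail, and the box is held in place. The movable ring is at (347,157). I'll locate it for the press.

```bash
python3 - <<'E'
from h import *
np.set_printoptions(precision=1,suppress=True)
P=[]
for n,p in(("w4",(460,129)),("w6",(347,157))):
    d,s=load(n);r=26;c=cv2.resize(cv2.cvtColor(d["image"][p[1]-r:p[1]+r,p[0]-r:p[0]+r],6),None,fx=4,fy=4,interpolation=2)
    h=cv2.HoughCircles(c,cv2.HOUGH_GRADIENT,1.5,200,param1=100,param2=20,minRadius=50,maxRadius=100)
    q=(p[0]-r+h[0,0,0]/4-.4,p[1]-r+h[0,0,1]/4-.4);print(h[0,0]/4,q,plane(d,s,[q],45));P.append(rays(d,s,[q]))
print(tri(*[(o,v[0]) for o,v in P]))
pv=np.array([507.1,-38.]);
for k in range(0,40,4):
    a=k/121.2;c,sn=np.cos(a),np.sin(a);print(k,np.array([[c,-sn],[sn,c]])@(np.array([555.3,-149.])-pv)+pv)
E
```

```text
[24.2 26.8 20.1] (np.float32(457.7875), np.float32(129.4125)) [[ 555.7 -147.4   45. ]]
[26.4 27.2 16.4] (np.float32(347.0375), np.float32(157.7875)) [[ 556.5 -148.8   45. ]]
(array([ 555.7, -150.2,   40.3]), [np.float64(0.08264129450812516), np.float64(0.08264129450789984)])
0 [ 555.3 -149. ]
4 [ 558.9 -147.3]
8 [ 562.5 -145.6]
12 [ 566.  -143.7]
16 [ 569.5 -141.7]
20 [ 572.9 -139.6]
24 [ 576.2 -137.3]
28 [ 579.4 -135. ]
32 [ 582.6 -132.6]
36 [ 585.7 -130. ]
```

>>> {"api": "send_rows", "payload": {
  "plan": [
    [[2, -3.5, -2, 0, 0, 0, 1], [4.1, -7.05, -5, 0, 0, 0, 1], [4.1, -7.05, -9, 0, 0, 0, 1], [4.1, -7.05, -11, 0, 0, 0, 1], [4.1, -7.05, -11.3, 0, 0, 0, 1], [4.1, -7.05, -11.3, 0, 0, 0, 1]]
  ]
}}

```text
time_s: 18.75
ee_pos: [565.3, -147.3, 55.0]
tcp_rot: [0.0, 0.998, 0.061, 0.001]
ft_force: [0.9, -0.2, 0.1]
finger_gap: 0.7
grip_force: 0.0
```

>>> {"api": "send_rows", "payload": {
  "plan": [
    [[0, 0, -0.15, 0, 0, 0, 1], [0, 0, -0.3, 0, 0, 0, 1], [0, 0, -0.45, 0, 0, 0, 1], [0, 0, -0.6, 0, 0, 0, 1]]
  ]
}}

```text
time_s: 19.25
ee_pos: [564.7, -147.8, 47.7]
tcp_rot: [0.0, 0.998, 0.061, 0.0]
ft_force: [-0.4, -0.6, 2.7]
finger_gap: 0.6
grip_force: 1.6
```

Contact at z≈48, as expected. Next I press down.

>>> {"api": "send_rows", "payload": {
  "plan": [
    [[0, 0, -0.1, 0, 0, 0, 1], [0, 0, -0.2, 0, 0, 0, 1], [0, 0, -0.3, 0, 0, 0, 1]]
  ]
}}

```text
time_s: 19.62
ee_pos: [565.1, -147.7, 44.8]
tcp_rot: [0.0, 0.998, 0.061, 0.0]
ft_force: [2.0, 1.0, 3.2]
finger_gap: 0.0
grip_force: 1.6
```

>>> {"api": "send_rows", "payload": {
  "plan": [
    [[0, 0, -0.08, 0, 0, 0, 1], [0, 0, -0.16, 0, 0, 0, 1], [0, 0, -0.16, 0, 0, 0, 1]]
  ]
}}

```text
time_s: 20.0
ee_pos: [564.8, -147.8, 43.1]
tcp_rot: [0.0, 0.998, 0.061, 0.0]
ft_force: [1.5, 1.4, 4.0]
finger_gap: 0.9
grip_force: 2.0
```

>>> {"api": "send_rows", "payload": {
  "plan": [
    [[0.1, 0.05, -0.05, 0, 0, 0, 1], [0.25, 0.12, -0.05, 0, 0, 0, 1], [0.4, 0.19, -0.05, 0, 0, 0, 1], [0.56, 0.26, -0.05, 0, 0, 0, 1], [0.72, 0.34, -0.05, 0, 0, 0, 1]]
  ]
}}

```text
time_s: 20.62
ee_pos: [571.9, -144.2, 42.5]
tcp_rot: [-0.0, 0.998, 0.061, -0.0]
ft_force: [1.4, 0.3, 4.7]
finger_gap: 0.1
grip_force: 2.1
```

>>> {"api": "send_rows", "payload": {
  "plan": [
    [[0.18, 0.1, 0, 0, 0, 0, 1], [0.35, 0.19, 0, 0, 0, 0, 1], [0.52, 0.29, 0, 0, 0, 0, 1], [0.7, 0.39, 0, 0, 0, 0, 1], [0.87, 0.49, 0, 0, 0, 0, 1], [1.04, 0.6, 0, 0, 0, 0, 1]]
  ]
}}

```text
time_s: 21.38
ee_pos: [582.3, -138.2, 42.5]
tcp_rot: [-0.0, 0.998, 0.061, -0.0]
ft_force: [1.3, 2.0, 3.5]
finger_gap: 0.5
grip_force: 2.1
```

>>> {"api": "send_rows", "payload": {
  "plan": [
    [[0.17, 0.11, 0, 0, 0, 0, 1], [0.33, 0.23, 0, 0, 0, 0, 1], [0.5, 0.35, 0, 0, 0, 0, 1], [0.65, 0.46, 0, 0, 0, 0, 1], [0.81, 0.58, 0, 0, 0, 0, 1], [0.97, 0.7, 0, 0, 0, 0, 1], [1.1, 0.82, 0, 0, 0, 0, 1], [1.2, 0.9, 0, 0, 0, 0, 1]]
  ]
}}

```text
time_s: 22.38
ee_pos: [594.2, -129.4, 42.5]
tcp_rot: [0.0, 0.998, 0.061, -0.0]
ft_force: [-2.2, -2.1, 3.6]
finger_gap: 0.5
grip_force: 2.2
```

>>> {"api": "send_rows", "payload": {
  "plan": [
    [[0, 0, 1, 0, 0, 0, 1], [0, 0, 5, 0, 0, 0, 1], [-2, 3, 9, 0, 0, 0, 1], [-5, 6, 12, 0, 0, 0, 1], [-8, 8, 14, 0, 0, 0, 1], [-10, 9, 14, 0, 0, 0, 1], [-10, 9, 14, 0, 0, 0, 1], [-10, 9, 14, 0, 0, 0, 1]]
  ]
}}

```text
time_s: 23.38
ee_pos: [494.6, -39.5, 182.5]
tcp_rot: [-0.0, 0.998, 0.061, 0.0]
ft_force: [-0.8, 0.1, 0.2]
finger_gap: 0.3
grip_force: 0.0
```

```bash
python3 - <<'E'
from h import *
d,s=snap("wrist","w7");print(s["ee_pos"],s["ft_force"],s["time_s"])
E
```

```text
[494.60613926 -39.45730119 182.507401  ] [-0.79689737  0.10213539  0.20017658] 23.375
```

View pics/w7.png

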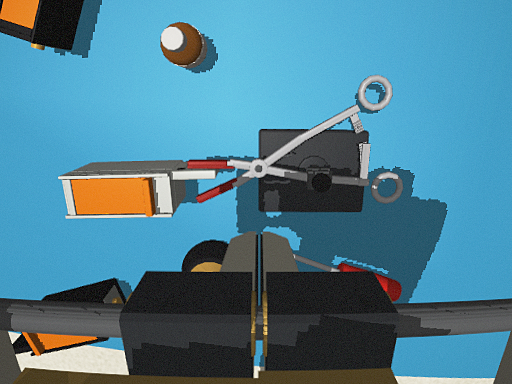

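The jaws are open, with the ring at (375,93) and the jaw at (215,190), clear of the ear. The cover is shut, the box is standing and the bystanders are unmoved. One numeric check of ring and box, then I hand in.

```bash
python3 - <<'E'
from h import *
d,s=load("w7");p=plane(d,s,[(375,93)],45)[0];f=plane(d,s,[(258.5,168.5)],51)[0]
e=plane(d,s,[(215,171),(215,178)],56);print(p,f,e)
v=p-f;print("jaw angle",1.688-(np.arctan2(v[1],v[0])-np.arctan2(-67,-101)-0.44)%(2*np.pi)+0 , np.hypot(*v[:2]))
print("from open ring:",np.linalg.norm(p[:2]-[585.2,-130]))
E
```

```text
[ 585.1725702  -130.05754632   45.        ] [507.29106422 -37.6257587   51.        ] [[ 5.01556663e+02  1.25785884e-01  5.60000000e+01]
 [ 4.95249623e+02 -4.21221339e-01  5.60000000e+01]]
jaw angle 0.4427452928980502 120.8683760827146
from open ring: 0.06374930120916747
```

```bash
python3 -c "
from cell import ctrl
print(ctrl.sign_off())"
```

```text
the job is handed in; nothing more can be done
None
```

I handed in the job at about 23 s: the ratchet locked on the ear, the cover was pushed fully shut, and the jaws were released and stand fully open (measured about 0.44 rad). The box is within about 2 mm of its start, and the bystanders look unmoved in the last picture; the sign-off call returned no verdict.

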